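# Charge the glaze mill with grinding balls and set its speed

## Robot

A 7-joint arm with a two-finger parallel gripper is mounted at the origin on the work surface. World frame = base frame: x ahead of the robot, y to its left, z up, the work surface at z = 0. Lengths are in m, angles in rad, forces in N, time in s.
With the tool pointing down it reaches from about 0.4 to 0.85 m from the base axis. Payload 4.5 kg.
Tool frame: the origin (TCP) lies at the very end of the fingers, on their centre line; the grasp point (between the pads) lies 19 mm behind it; z points along the fingers, y is the line along which they close (so a half turn about z gives the same grasp; the last joint's range is limited). The gripper opens to 88 mm and grips with 3 to 60 N. Pads are 18 mm wide; open, the fingers measure 123 mm over their backs; the gripper's body (75 mm by 187 mm) begins 45 mm behind the grasp point.
Start: joints at [-1.144, 0.689, -0.195, 1.565, 0.157, 0.902, -0.215], TCP at [0.239, 0.577, 0.239] pointing down, gripper open.
Joint ranges: [-3.01, 3.01], [-0.46, 2.08], [-1.47, 1.51], [0.13, 2.56], [-1, 4.14], [0.04, 2.09], [-2.66, 2.66]. Speed limits (rad/s): [2.57, 2.57, 3.14, 3.14, 3.14, 3.14, 3.14].

## Interface

Orientations are given as a unit quaternion [x, y, z, w].
In Python, from plant import r gives the robot as it stands. The module is installed in compiled form; this text tells all that it offers.
- The arm moves only by the tool step_arm, never from a script. Its argument "increments" is a list of rows, each a list of 2 entries, a list of its own where there are three numbers: the shift along the world's x, y, z in cm, then the turn, a rotation vector about the world's x, y, z in degrees. A call has exactly 10 rows; each row shifts and turns the commanded pose from where the row before left it; what a row does not reach is not made up. A row lasts 1/10 s, in which the tool goes at most 50 mm and 8.59 degrees, less where a joint would pass 70% of its speed; a pose out of reach is approached as far as the arm can. A call is refused whole if a number of a shift passes 5 or a number of a turn 8.59, either way. A call with a gripper value outside its range is refused whole. "fingers" is the opening, from 0 (shut) to 1 (fully open), set as the call begins (left out, the last holds). The fingers move at their own pace and stop on an object; "grip_force" is the grip in N (left out, the last holds). Time passes only in rows, so rows that do not move let the fingers close, or fill a call up. It gives the time, the measured TCP pose, the force, the opening and the grip force at its end, in the units of the state.
- r.get_state(): the state, without advancing time (a new reading comes with each control period).
- r.snapshot(name): name is "scene" or "top"; returns (picture, depth): 384x512x3 uint8, red, green, blue; 384x512 float32, m along the optical axis (not along the pixel's ray), 0 where there is no reading.
- r.calibration(name): a dict with "fov_y" (degrees; the focal length in pixels is half the picture's height over the tangent of half this angle, whatever the lens; pixels are square), "cx", "cy" (the principal point, pixels), "R" (3x3) and "t" (3): a world point X has camera coordinates R X + t. Camera axes: x right, y down, z forward; pixel columns grow to the right and rows downward; lengths in m; the calibration is good to about 2 mm. A picture is of the moment at which its call begins. calibration takes no time and is no camera call.
- r.finish_job(): hands the job in; it is judged then, once.
The state is a dict: "clock": time; "q": joint angles; "qd": joint speeds; "joint_torque": joint torques, N m; "tool_pos": TCP position; "eef_rot": TCP orientation; "contact_force": force on the tool from outside, world axes, zero at the start; "moment": the same for the moment, N m; "opening": opening from 0.0 (shut) to 1.0 (fully open); "finger_force": force on a finger pad.
Only numpy, scipy, OpenCV 4.12 (cv2) and the standard library are available. Lean on these libraries where they do the work, as an engineer would, in place of code of your own. Each camera call takes 0.05 s, during which the arm holds its last target. There are 200 camera calls.

## Task

Bring the steel pan across the mill's platform by its handle or by pushing, until it stands centred under the ball spout, then slide the chute gate open so that all five grinding balls run into the pan, and slide the gate fully shut again. Finally slide the speed fader on the control box until the white line on its grip is level with the steel pointer beside the track. Leave the pan standing under the spout with all the balls in it, and do not disturb the mug, the wooden rib or the bowl.

Things in the scene. Friction and masses are not known exactly. Their poses are not given: they have to be found in the camera images.
- mill: Grey shaker mill, fixed. Origin on the table under the spout; x away from its front, y to its left, z up. Its flat black platform spans x -105 to 105, y -185 to 145 mm, top 30 mm high, with a thin metal circle (96 mm) marking the pan's place. A grey post stands under the chute at y 110 to 140 mm.
- stand (a point): Point on the platform's top, straight below the spout, where the centre of the pan's underside belongs; axes as the mill.
- spout (a point): Centre of the spout's open bottom, 93 mm above the platform. The spout is a steel square tube, 36 x 44 mm outside, from 123 to 170 mm above the table. A steel chute, 36 mm wide, slopes down to it along the mill's y at x = 0, from y = 165 mm (its top edge 205 mm high); it holds the balls in a row behind the gate, which crosses it at y = 30 mm.
- gate (a joint): Position of the chute gate in m: 0 fully shut, 0.038 fully open (end stops at both); it slides towards the mill's front (the mill's -x) to open, and stays where left. Balls (24 mm) pass from about 0.026.
- gate_top (a point): Centre of the top of the gate's upright black tab, 211 mm above the table. The tab measures 14 mm along the slide direction (mill x), 24 mm across, and stands 34 mm high above a thin 26 mm wide plate; the chute's walls beside it end 170 mm above the table at the spout and about 176 mm high 40 mm uphill.
- pan: Loose small steel pan standing on the platform, 92 mm outside diameter, 55 mm high, wall 4 mm, floor 5 mm (domed up 6 mm in its middle), with one straight handle. Origin: centre of its underside; z up; the handle points along its -x.
- pan_grip (a point): Grip point on the pan's handle, 115 mm from the pan's centre, 46 mm above its underside. The handle is a level bar 14 mm wide and 8 mm thick that runs from 42 to 160 mm from the centre.
- control: Grey control box, fixed, 210 (x) x 110 (y) mm, 45 mm high, with a metal track 40 mm wide and 6 mm high along x in the middle of its top. Origin: centre of its underside.
- fader (a joint): Position of the speed fader in m, 0 to 0.12, growing towards the box's +x (away from the robot); stays where left.
- fader_top (a point): Centre of the top of the fader's black grip, on its white line, 87 mm above the table. The grip measures 20 mm along the track, 28 mm across and stands 36 mm above the track.
- pointer: Fixed small steel pointer on top of the control box, on the +y side of the track, 12 mm wide, 10 mm high; its tip points at the track (its -y) about 28 mm from the track's middle. Origin near the tip, on the box's top; its x runs along the track and its x = 0 is the mark.
- ball0: White ceramic grinding ball, 24 mm diameter, 18 g; number 1 in the row behind the gate. Origin: its centre.
- ball1: White ceramic grinding ball, 24 mm diameter, 18 g; number 2 in the row behind the gate. Origin: its centre.
- ball2: White ceramic grinding ball, 24 mm diameter, 18 g; number 3 in the row behind the gate. Origin: its centre.
- ball3: White ceramic grinding ball, 24 mm diameter, 18 g; number 4 in the row behind the gate. Origin: its centre.
- ball4: White ceramic grinding ball, 24 mm diameter, 18 g; number 5 in the row behind the gate. Origin: its centre.
- mug: Bystander: white mug, 76 mm wide, 90 mm high, with a handle. Origin: centre of its underside.
- rib: Bystander: flat wooden potter's rib, 45 x 90 mm (x, y), 12 mm thick, lying flat. Origin: centre of its underside.
- bowl: Bystander: steel bowl, 130 mm wide, 60 mm high. Origin: centre of its underside.
Not all that is in view belongs to the job. Leave any orange, pink or yellow look-alike of the pan alone.

How it is judged:
On the way, in this order (a step that is already met when the one before it is completed fails the run):
1. the pan stands under the spout, its centre within 25 mm of the spout's axis, while the gate is still shut (horizontal distance between pan and stand below 0.025 m and z of pan in the frame of stand below 0.006 m and angle between pan's own z axis and vertical below 0.1 rad and value of joint gate below 0.015 m), for 0.2 s.
2. all five balls are in the pan (horizontal distance between each of ball0, ball1, ball2, ball3, ball4 and pan below 0.044 m and z of ball0 in the frame of pan between 0.005 and 0.058 m and z of ball1 in the frame of pan between 0.005 and 0.058 m and z of ball2 in the frame of pan between 0.005 and 0.058 m and z of ball3 in the frame of pan between 0.005 and 0.058 m and z of ball4 in the frame of pan between 0.005 and 0.058 m), for 0.1 s.
3. with the gate shut again, the fader's line is level with the pointer (x of fader_top in the frame of pointer between -0.005 and 0.005 m and value of joint gate below 0.005 m), for 0.2 s.
At the end, for the whole second after the job is handed in: The pan stands upright and still on the platform with its centre within 25 mm of the spout's axis, all five balls lie in it, the gate is shut (within 5 mm), and the white line on the fader's grip is level with the pointer (within 5 mm along the track) (all of step 2 and all of step 3 and horizontal distance between pan and stand below 0.025 m and z of pan in the frame of stand below 0.006 m and angle between pan's own z axis and vertical below 0.1 rad and linear speed of pan below 0.02 m/s); the robot touches nothing.
It fails at once if the mug is moved by more than 30 mm (distance of mug from where it was at the start of the episode above 0.03 m).
It fails at once if the rib is moved by more than 30 mm (distance of rib from where it was at the start of the episode above 0.03 m).
It fails at once if the bowl is moved by more than 30 mm (distance of bowl from where it was at the start of the episode above 0.03 m).
It also fails if it takes over 56 s, if anything falls off the work surface, if the arm or the gripper's body presses on something with over 40 N, if the wrist force passes 120 N, or if a joint passes its speed limit or range.

## Working session

There is one attempt and no reset: what is moved stays moved. The work goes in short steps, Python scripts to look and compute and a tool call to move; the robot and the scene stay as the last step left them, time stands still between calls to the robot, and variables do not carry over. Pictures are saved under pics/ and viewed, at most 10 in all, crops included, and the job is handed in when it is done.

Besides the shell and the picture viewer there is one more tool, called by a JSON object that holds its "name" and its "arguments", one argument or row to a line. step_arm: Moves the arm, as the interface text tells. Its arguments: {"type":"object","properties":{"increments":{"type":"array","items":{"type":"array"}},"fingers":{"type":"number"},"grip_force":{"type":"number"}},"required":["increments"]}

```bash
mkdir -p pics
cat > h.py <<'E'
import numpy as np, cv2
from plant import r
def snap(n):
    im,d=r.snapshot(n); c=r.calibration(n)
    f=im.shape[0]/2/np.tan(np.radians(c["fov_y"])/2)
    v,u=np.mgrid[:im.shape[0],:im.shape[1]]
    P=np.stack([(u-c["cx"])/f*d,(v-c["cy"])/f*d,d],-1)
    W=(P-np.array(c["t"]))@np.array(c["R"])
    W[d<=0]=np.nan
    return im,d,W
def save(n,im): cv2.imwrite("pics/"+n+".png",im[...,::-1])
E
python3 - <<'E'
from h import *
for n in("scene","top"):
    im,d,W=snap(n); save(n+"0",im); np.savez(n+"0.npz",im=im,W=W)
    print(n,r.calibration(n))
print(r.get_state())
a=cv2.imread("pics/scene0.png");b=cv2.imread("pics/top0.png")
E
```

```text
scene {'fov_y': 55.387076199740804, 'cx': 255.39436054678663, 'cy': 192.24913288906885, 'R': array([[ 0.84321254,  0.53739067,  0.01427887],
       [ 0.32513831, -0.48865775, -0.80962873],
       [-0.42810944,  0.68733171, -0.58676863]]), 't': array([-0.40517486, -0.02483195,  1.40939325])}
top {'fov_y': 53.064117161685225, 'cx': 254.2673642989359, 'cy': 186.10924015480074, 'R': array([[-0.00868547, -0.99987666, -0.01308522],
       [-0.99586099,  0.00983306, -0.09035598],
       [ 0.0904735 ,  0.01224627, -0.99582357]]), 't': array([0.00738157, 0.50991105, 1.14316349])}
{'clock': 0.1, 'q': array([-1.14418212,  0.6899082 , -0.19449923,  1.56621241,  0.15731684,
        0.9025003 , -0.21510761]), 'qd': array([ 2.59315295e-03, -4.62257003e-03,  3.47140576e-05, -1.29440981e-03,
        1.28727260e-03,  2.29952425e-03,  5.96251758e-04]), 'joint_torque': array([-3.54266616e-03, -5.28504360e+01, -1.27152666e+00, -1.53839296e+01,
       -5.25267748e-02,  1.94258355e-03,  4.03497438e-05]), 'tool_pos': array([0.23908555, 0.57686211, 0.23799202]), 'eef_rot': array([ 1.95117460e-01,  9.80779540e-01, -8.13872655e-04, -8.85851849e-05]), 'contact_force': array([-0.10126496, -0.21843524,  0.1828031 ]), 'moment': array([ 0.03803401, -0.0010099 ,  0.0424027 ]), 'finger_force': 0.0, 'opening': 1.000382952384188}
```

View pics/scene0.png

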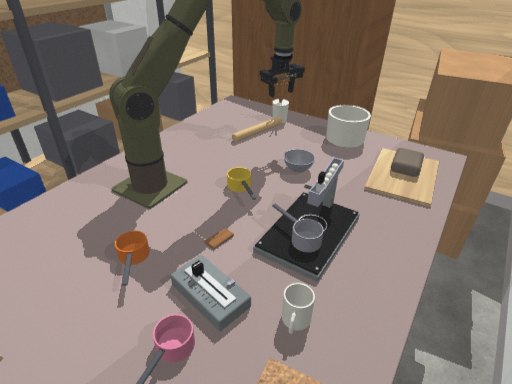

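View pics/top0.png

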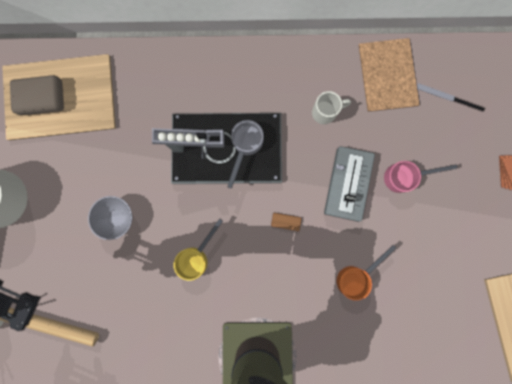

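The steel pan is the grey one at top (247,137) / scene (308,235), on the black platform. The orange (354,283), yellow (189,264) and pink (402,177) pans in the top view are look-alikes. Next I'll measure and confirm with an enlarged crop.

Run:
```python
from h import *
Z=np.load("top0.npz");im,W=Z["im"],Z["W"]
S=np.load("scene0.npz")
c=np.hstack([cv2.resize(im[95:200,140:290],(600,420),interpolation=cv2.INTER_CUBIC)])
save("crop1",np.vstack([c,np.zeros((10,600,3),np.uint8)]))
c2=cv2.resize(im[140:230,315:385],(350,450),interpolation=cv2.INTER_CUBIC)
s2=cv2.resize(S["im"][250:330,160:260],(437,350)) 
s2=np.vstack([s2,np.zeros((100,437,3),np.uint8)])
save("crop2",np.hstack([c2,s2]))
g=im.astype(int).sum(2)
def box(m): 
    p=W[m][:,:2]; return cv2.minAreaRect((p*1000).astype(np.float32))
R=np.zeros(im.shape[:2],bool);R[100:200,150:300]=1
z=W[...,2]
m=R&(abs(z-.03)<.008)&(g<200)
m=cv2.morphologyEx(m.astype(np.uint8),cv2.MORPH_OPEN,np.ones((3,3)))>0
print("platform",box(m),np.nanmedian(z[m]))
for n,D in(("top",Z),("scene",S)):
    V=D["W"];zz=V[...,2]
    near=(V[...,0]>.4)&(V[...,0]<.8)&(V[...,1]<.12)&(V[...,1]>-.12)
    m=near&(abs(zz-.083)<.006); p=V[m][:,:2]*1000
    np.savetxt(n+"rim.txt",p,fmt="%.0f"); print(n,"rim",len(p),p.mean(0))
    # chute
    m=near|((V[...,0]>.4)&(V[...,0]<.8)&(V[...,1]<.35)&(V[...,1]>-.12)); m&=zz>.14
    p=V[m]; print(n,"chute",cv2.minAreaRect((p[:,:2]*1000).astype(np.float32)),p[:,2].max())
    m2=m&(zz>.195)&(zz<.22); q=V[m2]; k=D["im"][m2].astype(int).sum(1)
    print("tabtop dark",(q[k<150]*1000).round().tolist()[:20])
    m=(V[...,0]>.35)&(V[...,0]<.7)&(V[...,1]<-.25)&(V[...,1]>-.5)&(zz<.1)
    b=m&(abs(zz-.045)<.005); print(n,"control",cv2.minAreaRect((V[b][:,:2]*1000).astype(np.float32)))
    f=m&(zz>.075); print(n,"fader",V[f].mean(0) if f.any() else None,f.sum(), (V[f].round(3)).tolist()[:30])
```

```text
platform ((631.2885131835938, 87.36327362060547), (328.0880126953125, 206.44541931152344), 89.51638793945312) 0.029832857890515086
top rim 306 [600.89675616  39.2694396 ]
top chute ((614.4903564453125, 180.24136352539062), (187.825927734375, 71.29558563232422), 87.58319854736328) 0.2152718721137297
tabtop dark [[630.0, 147.0, 209.0], [629.0, 144.0, 212.0], [629.0, 142.0, 212.0], [629.0, 139.0, 211.0], [628.0, 136.0, 214.0], [629.0, 134.0, 211.0], [629.0, 131.0, 211.0], [629.0, 129.0, 210.0], [630.0, 127.0, 208.0], [627.0, 144.0, 210.0], [626.0, 142.0, 212.0], [627.0, 139.0, 209.0], [626.0, 136.0, 213.0], [627.0, 134.0, 209.0], [626.0, 131.0, 211.0], [626.0, 129.0, 212.0], [627.0, 126.0, 210.0], [624.0, 142.0, 211.0], [624.0, 139.0, 212.0], [624.0, 136.0, 211.0]]
top control ((495.9073181152344, -356.6277770996094), (258.2840270996094, 208.6562042236328), 76.96051788330078)
top fader [ 0.46708641 -0.27136176  0.08596824] 75 [[0.479, -0.263, 0.084], [0.479, -0.266, 0.085], [0.476, -0.26, 0.086], [0.476, -0.263, 0.085], [0.476, -0.266, 0.085], [0.476, -0.269, 0.083], [0.476, -0.272, 0.0
[... 1370 characters left out ...]
3, 0.086], [0.464, -0.263, 0.087], [0.466, -0.261, 0.087], [0.469, -0.261, 0.088], [0.462, -0.268, 0.087], [0.462, -0.265, 0.084], [0.466, -0.265, 0.087], [0.469, -0.264, 0.088], [0.47, -0.262, 0.086], [0.472, -0.26, 0.086], [0.459, -0.273, 0.086], [0.461, -0.272, 0.086], [0.463, -0.269, 0.084], [0.465, -0.268, 0.085], [0.467, -0.267, 0.085], [0.472, -0.267, 0.088], [0.471, -0.263, 0.084], [0.476, -0.264, 0.088], [0.477, -0.262, 0.086], [0.46, -0.278, 0.087], [0.461, -0.275, 0.085], [0.463, -0.274, 0.085], [0.466, -0.273, 0.086], [0.469, -0.272, 0.087], [0.47, -0.27, 0.085], [0.472, -0.268, 0.085], [0.476, -0.268, 0.087], [0.476, -0.265, 0.084], [0.479, -0.264, 0.086], [0.48, -0.262, 0.084]]
```

View pics/crop1.png

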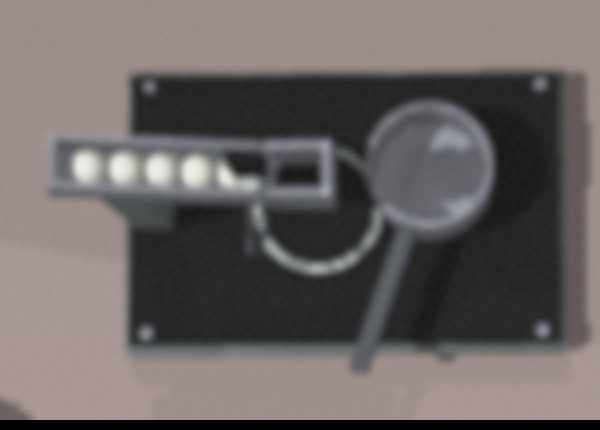

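View pics/crop2.png

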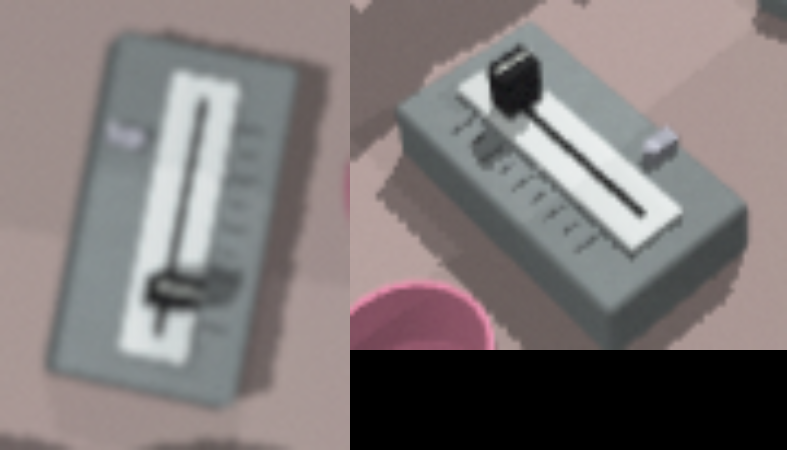

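Crop 1 confirms the steel pan: grey, with its handle running from (405,240) to (358,368), and it sits right of the ring at (318,205). Crop 2 shows the fader grip at (170,290) and the pointer at (128,137). Next are the exact fits.

Run:
```python
from h import *
from scipy.optimize import least_squares
for n in("top","scene"):
    D=np.load(n+"0.npz");V=D["W"];im=D["im"].astype(int);z=V[...,2];x=V[...,0];y=V[...,1]
    near=(x>.56)&(x<.75)&(y<.09)&(y>-.06)&(z>.045)&(z<.095)
    p=V[near&(z>.078)][:,:2]
    f=lambda q:np.hypot(p[:,0]-q[0],p[:,1]-q[1])-.0455
    s=least_squares(f,[.65,.02],loss="soft_l1",f_scale=.003); c=s.x
    m=(abs(z-.078)<.010)&(np.hypot(x-c[0],y-c[1])>.06)&(np.hypot(x-c[0],y-c[1])<.165)&(x<c[0])&(y<.12)&(y>-.05)
    h=V[m]; l=cv2.fitLine(h[:,:2].astype(np.float32),cv2.DIST_HUBER,0,.01,.01).ravel()
    print(n,"pan",c.round(4),"handle n",m.sum(),"ang",np.degrees(np.arctan2(l[1],l[0])),"pt",l[2:],"max r",np.hypot(*(h[:,:2]-c).T).max(),"z",np.median(h[:,2]))
    d=l[:2]*-np.sign(l[0]); print(" grip",c+.115*d, "line at r",l[2:]+d*np.dot(c+.115*d-l[2:],d))
    # control
    k=(x>.37)&(x<.65)&(y<-.2)&(y>-.42)
    t=k&(abs(z-.051)<.008)&(im.min(2)>190); q=V[t][:,:2]*1000
    if t.sum()>10: print(" track",t.sum(),cv2.minAreaRect(q.astype(np.float32)),cv2.fitLine(q.astype(np.float32),cv2.DIST_L2,0,.01,.01).ravel())
    b=k&(abs(z-.045)<.006); lab=cv2.morphologyEx(b.astype(np.uint8),cv2.MORPH_OPEN,np.ones((3,3)))>0
    print(" box",cv2.minAreaRect((V[lab][:,:2]*1000).astype(np.float32)))
    pp=k&(z>.0475)&(z<.062)&(im.min(2)>130)&(y>-.31)&(x>.5)
    print(" ptr",pp.sum(),np.argwhere(pp).mean(0), (V[pp]*1000).round().tolist())
```

```text
top pan [0.6464 0.0232] handle n 160 ang -19.423435 pt [0.5448803  0.05880316] max r 0.15502224315880533 z 0.0793274287943397
 grip [0.53793496 0.06144746] line at r [0.53787372 0.06127377]
 track 448 ((513.9163208007812, -281.8325500488281), (37.18153762817383, 167.4157257080078), 76.52590942382812) [ 9.6887457e-01 -2.4755207e-01  5.2089215e+02 -2.8180853e+02]
 box ((513.5178833007812, -282.8448791503906), (110.91386413574219, 209.972412109375), 77.1651840209961)
 ptr 407 [171.89189189 350.98771499] [[604.0, -284.0, 48.0], [601.0, -284.0, 48.0], [597.0, -283.0, 52.0], [598.0, -287.0, 49.0], [597.0, -289.0, 51.0], [597.0, -292.0, 52.0], [597.0, -295.0, 50.0], [598.0, -299.0, 48.0], [594.0, -283.0, 52.0], [595.0, -286.0, 49.0], [594.0, -289.0, 51.0], [594.0, -292.0, 51.0], [595.0, -296.0, 48.0], [594.0, -298.0, 50.0], [594.0, -300.0, 52.0], [595.0, -304.0, 49.0], [594.0, -307.0, 50.0], [592.0, -281.0, 48.0], [591.0, -282.0, 55.0], [592.0, -286.0, 48.0], [592.0, -290.0, 48.0], [592.0, -292.0, 49.0], [591.0, -294.0, 53.0], [592.0, -298.0, 48.0], [592.0, -301.0, 49.0], [591.0, -304.0, 49
[... 17759 characters left out ...]
.0, 49.0], [581.0, -301.0, 48.0], [583.0, -301.0, 49.0], [586.0, -300.0, 50.0], [588.0, -298.0, 49.0], [590.0, -297.0, 49.0], [591.0, -295.0, 48.0], [594.0, -295.0, 50.0], [596.0, -292.0, 48.0], [599.0, -292.0, 50.0], [577.0, -309.0, 50.0], [580.0, -309.0, 51.0], [583.0, -308.0, 52.0], [584.0, -306.0, 50.0], [588.0, -303.0, 50.0], [590.0, -302.0, 51.0], [592.0, -300.0, 50.0], [593.0, -298.0, 49.0], [596.0, -297.0, 50.0], [583.0, -309.0, 50.0], [587.0, -310.0, 53.0], [588.0, -307.0, 52.0], [590.0, -305.0, 50.0], [592.0, -304.0, 50.0], [595.0, -303.0, 52.0], [586.0, -309.0, 48.0], [589.0, -309.0, 50.0], [592.0, -308.0, 51.0], [594.0, -307.0, 52.0], [593.0, -310.0, 49.0], [596.0, -310.0, 52.0]]
```

{"name": "step_arm", "arguments": {
  "increments": [
    [[2,-3.44,0],[0,0,0.3]],
    [[2,-3.44,0],[0,0,0.3]],
    [[2,-3.44,0],[0,0,0.3]],
    [[2,-3.44,0],[0,0,0.3]],
    [[2,-3.44,0],[0,0,0.3]],
    [[2,-3.44,0],[0,0,0.3]],
    [[2,-3.44,0],[0,0,0.3]],
    [[2,-3.44,0],[0,0,0.3]],
    [[2,-3.44,0],[0,0,0.3]],
    [[2,-3.44,0],[0,0,0.2]]
  ],
  "fingers": 0.6,
  "grip_force": 25
}}

```text
clock: 1.1
tool_pos: [0.4397, 0.2318, 0.2386]
eef_rot: [0.17, 0.985, -0.0, -0.0]
contact_force: [1.1, 0.2, -0.0]
opening: 0.599
finger_force: 0.0
```

{"name": "step_arm", "arguments": {
  "increments": [
    [[2,-3.43,0],[0,0,0]],
    [[2,-3.43,0],[0,0,0]],
    [[2,-3.43,0],[0,0,0]],
    [[2,-3.43,-1],[0,0,0]],
    [[1.93,-3.41,-2],[0,0,0]],
    [[0,0,-3],[0,0,0]],
    [[0,0,-3],[0,0,0]],
    [[0,0,-2],[0,0,0]],
    [[0,0,0],[0,0,0]],
    [[0,0,0],[0,0,0]]
  ]
}}

```text
clock: 2.1
tool_pos: [0.5385, 0.0622, 0.1288]
eef_rot: [0.17, 0.985, -0.0, -0.0]
contact_force: [0.3, -0.2, 0.7]
opening: 0.598
finger_force: 0.0
```

Run:
```python
from h import *
s=r.get_state();print(s["tool_pos"],s["eef_rot"])
im,d,W=snap("scene"); save("s1",cv2.resize(im[130:290,220:380],(600,600)))
```

```text
[0.53848395 0.06223028 0.12883192] [ 1.70184734e-01  9.85412143e-01 -3.65142870e-05 -2.50711227e-04]
```

View pics/s1.png

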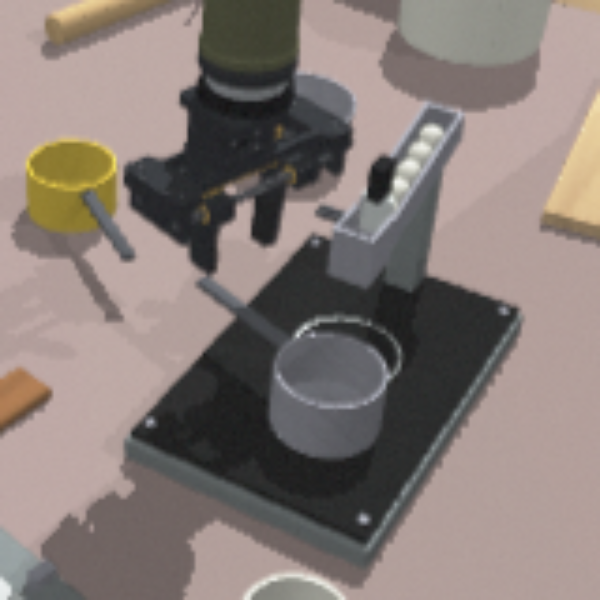

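The fingers at (205,250) and (265,215) straddle the handle line, whose end is at (205,285). I'll descend and grip.

{"name": "step_arm", "arguments": {
  "increments": [
    [[0,-0.1,-1.8],[0,0,0]],
    [[0,0,-1.8],[0,0,0]],
    [[0,0,-1.8],[0,0,0]],
    [[0,0,-1.2],[0,0,0]],
    [[0,0,-0.6],[0,0,0]],
    [[0,0,0],[0,0,0]],
    [[0,0,0],[0,0,0]],
    [[0,0,0],[0,0,0]],
    [[0,0,0],[0,0,0]],
    [[0,0,0],[0,0,0]]
  ]
}}

```text
clock: 3.15
tool_pos: [0.5388, 0.0612, 0.0571]
eef_rot: [0.17, 0.985, 0.0, 0.0]
contact_force: [-0.3, -0.3, 0.4]
opening: 0.599
finger_force: 0.0
```

{"name": "step_arm", "arguments": {
  "increments": [
    [[0,0,0],[0,0,0]],
    [[0,0,0],[0,0,0]],
    [[0,0,0],[0,0,0]],
    [[0,0,0],[0,0,0]],
    [[0,0,0],[0,0,0]],
    [[0,0,0],[0,0,0]],
    [[0,0,0],[0,0,0]],
    [[0,0,0],[0,0,0]],
    [[0,0,0],[0,0,0]],
    [[0,0,0],[0,0,0]]
  ],
  "fingers": 0,
  "grip_force": 25
}}

```text
clock: 4.15
tool_pos: [0.5385, 0.0613, 0.0567]
eef_rot: [0.17, 0.985, 0.0, 0.0]
contact_force: [0.8, 0.4, -0.6]
opening: 0.149
finger_force: 25.0
```

{"name": "step_arm", "arguments": {
  "increments": [
    [[-0.19,0.95,0],[0,0,0]],
    [[-0.18,0.95,0],[0,0,0]],
    [[-0.18,0.95,0],[0,0,0]],
    [[-0.18,0.95,0],[0,0,0]],
    [[-0.18,0.95,0],[0,0,0]],
    [[-0.18,0.95,0],[0,0,0]],
    [[-0.18,0.95,0],[0,0,0]],
    [[-0.18,0.95,0],[0,0,0]],
    [[-0.2,0.85,0],[0,0,0]],
    [[0,0,0],[0,0,0]]
  ]
}}

```text
clock: 5.15
tool_pos: [0.5212, 0.1481, 0.0567]
eef_rot: [0.169, 0.986, 0.001, -0.0]
contact_force: [-1.6, 0.4, 0.5]
opening: 0.149
finger_force: 25.0
```

Run:
```python
from h import *
from scipy.optimize import least_squares
for n in("scene","top"):
    im,d,V=snap(n); z=V[...,2];x=V[...,0];y=V[...,1]
    m=(abs(z-.085)<.006)&(abs(x-.631)<.055)&(abs(y-.107)<.06)
    p=V[m][:,:2]
    f=lambda q:np.hypot(p[:,0]-q[0],p[:,1]-q[1])-.0455
    print(n,len(p),least_squares(f,[.63,.1],loss="soft_l1",f_scale=.003).x.round(4),np.median(z[m]))
    save("p2"+n,im)
im=cv2.imread("pics/p2scene.png")[130:290,220:380]; cv2.imwrite("pics/p2.png",cv2.resize(im,(600,600)))
```

```text
scene 114 [0.6329 0.1069] 0.08241562674208969
top 127 [0.6323 0.1082] 0.08450341151056877
```

View pics/p2.png

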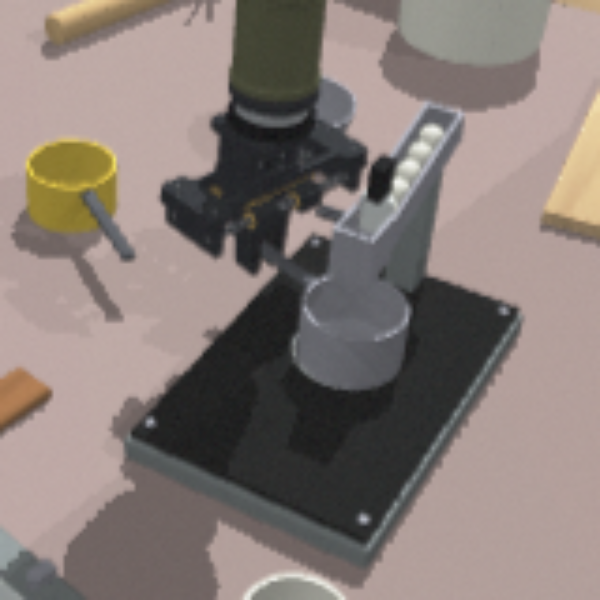

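The pan at (355,330) is under the spout, with its fitted centre within 2 mm of (631,107). I'll release it and go to the gate.

{"name": "step_arm", "arguments": {
  "increments": [
    [[0,0,0],[0,0,0]],
    [[0,0,0],[0,0,0]],
    [[0,0,0],[0,0,0]],
    [[0,0,0],[0,0,0]],
    [[0,0,1],[0,0,0]],
    [[0,0,3],[0,0,0]],
    [[-0.5,0,4],[0,0,0]],
    [[-0.5,0,4],[0,0,0]],
    [[0,0,4],[0,0,-4]],
    [[0,0,4],[0,0,-8]]
  ],
  "fingers": 0.5
}}

```text
clock: 6.25
tool_pos: [0.5115, 0.1454, 0.2592]
eef_rot: [0.274, 0.962, 0.0, -0.0]
contact_force: [0.6, -1.2, -0.8]
opening: 0.497
finger_force: 0.0
```

{"name": "step_arm", "arguments": {
  "increments": [
    [[0,0,1],[0,0,-8]],
    [[1.5,-0.1,0],[0,0,-8]],
    [[1.5,-0.1,0],[0,0,-8]],
    [[1.5,-0.1,0],[0,0,-8]],
    [[1.5,-0.1,0],[0,0,-8]],
    [[1.5,-0.1,0],[0,0,-8]],
    [[1.5,-0.1,0],[0,0,-8]],
    [[1.5,-0.1,0],[0,0,-2]],
    [[1.4,-0.1,0],[0,0,0]],
    [[0,0,0],[0,0,0]]
  ]
}}

```text
clock: 7.25
tool_pos: [0.6321, 0.1372, 0.2671]
eef_rot: [0.705, 0.709, 0.001, 0.001]
contact_force: [0.1, 0.3, -0.7]
opening: 0.504
finger_force: 0.0
```

{"name": "step_arm", "arguments": {
  "increments": [
    [[-0.2,0,-2],[0,0,0]],
    [[0,0,-2],[0,0,0]],
    [[0,0,-1.5],[0,0,0]],
    [[0,0,-1],[0,0,0]],
    [[0,0,-1],[0,0,0]],
    [[0,0,-0.5],[0,0,0]],
    [[0,0,0],[0,0,0]],
    [[0,0,0],[0,0,0]],
    [[0,0,0],[0,0,0]],
    [[0,0,0],[0,0,0]]
  ]
}}

```text
clock: 8.25
tool_pos: [0.6294, 0.1377, 0.1873]
eef_rot: [0.705, 0.71, 0.0, 0.0]
contact_force: [-0.2, -0.7, -0.1]
opening: 0.502
finger_force: 0.0
```

{"name": "step_arm", "arguments": {
  "increments": [
    [[0,0,0],[0,0,0]],
    [[0,0,0],[0,0,0]],
    [[0,0,0],[0,0,0]],
    [[0,0,0],[0,0,0]],
    [[0,0,0],[0,0,0]],
    [[0,0,0],[0,0,0]],
    [[0,0,0],[0,0,0]],
    [[0,0,0],[0,0,0]],
    [[0,0,0],[0,0,0]],
    [[0,0,0],[0,0,0]]
  ],
  "fingers": 0,
  "grip_force": 20
}}

```text
clock: 9.25
tool_pos: [0.629, 0.1377, 0.1868]
eef_rot: [0.705, 0.71, 0.0, -0.0]
contact_force: [-0.4, 0.4, -0.2]
opening: 0.157
finger_force: 20.0
```

```bash
cat > panfit.py <<'E'
from h import *
from scipy.optimize import least_squares
for n in("scene","top"):
    im,d,V=snap(n); z=V[...,2];x=V[...,0];y=V[...,1]
    m=(abs(z-.085)<.006)&(abs(x-.631)<.055)&(abs(y-.107)<.06)
    p=V[m][:,:2]
    f=lambda q:np.hypot(p[:,0]-q[0],p[:,1]-q[1])-.0455
    print(n,len(p),least_squares(f,[.63,.1],loss="soft_l1",f_scale=.003).x.round(4))
    save("last"+n,im)
im=cv2.imread("pics/lastscene.png")[130:290,220:380]; cv2.imwrite("pics/lastcrop.png",cv2.resize(im,(600,600)))
print(r.get_state()["clock"])
E
python3 panfit.py; cp pics/lastcrop.png pics/p3.png
```

```text
scene 115 [0.6334 0.107 ]
top 114 [0.6325 0.1085]
9.35
```

View pics/p3.png

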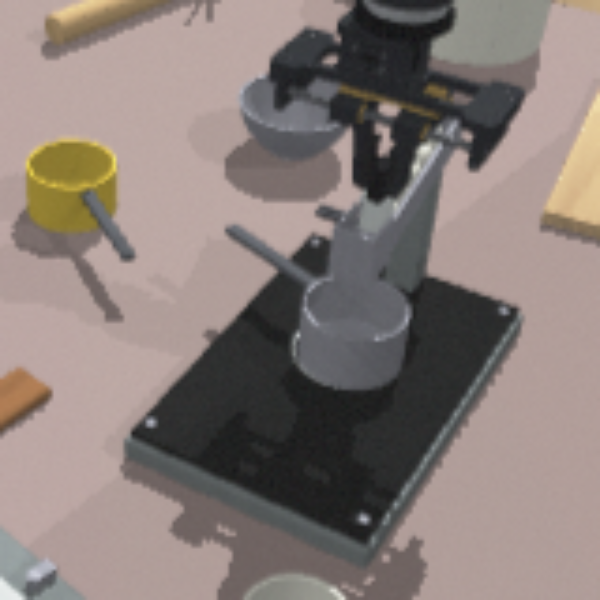

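The fingers hold the tab at (385,180), and the 13.8 mm opening matches it. Opening the gate.

{"name": "step_arm", "arguments": {
  "increments": [
    [[-0.6,0,0],[0,0,0]],
    [[-0.6,0,0],[0,0,0]],
    [[-0.6,0,0],[0,0,0]],
    [[-0.6,0,0],[0,0,0]],
    [[-0.6,0,0],[0,0,0]],
    [[-0.6,0,0],[0,0,0]],
    [[0,0,0],[0,0,0]],
    [[0,0,0],[0,0,0]],
    [[0,0,0],[0,0,0]],
    [[0,0,0],[0,0,0]]
  ]
}}

```text
clock: 10.35
tool_pos: [0.5927, 0.1377, 0.1868]
eef_rot: [0.705, 0.71, -0.0, -0.0]
contact_force: [0.6, 0.1, -0.2]
opening: 0.156
finger_force: 20.0
```

{"name": "step_arm", "arguments": {
  "increments": [
    [[0,0,0],[0,0,0]],
    [[0,0,0],[0,0,0]],
    [[0,0,0],[0,0,0]],
    [[0,0,0],[0,0,0]],
    [[0,0,0],[0,0,0]],
    [[0,0,0],[0,0,0]],
    [[0,0,0],[0,0,0]],
    [[0,0,0],[0,0,0]],
    [[0,0,0],[0,0,0]],
    [[0,0,0],[0,0,0]]
  ]
}}

```text
clock: 11.35
tool_pos: [0.5928, 0.1377, 0.1867]
eef_rot: [0.705, 0.71, -0.0, -0.0]
contact_force: [-1.5, 1.2, 1.0]
opening: 0.156
finger_force: 20.0
```

```bash
python3 panfit.py
python3 - <<'E'
import cv2,numpy as np
a=cv2.imread("pics/lastscene.png")[130:290,240:400];b=cv2.imread("pics/lasttop.png")[95:200,140:290]
cv2.imwrite("pics/p4.png",np.hstack([cv2.resize(a,(400,400)),cv2.resize(b,(400,400))]))
E
```

```text
scene 122 [0.6333 0.1065]
top 102 [0.6324 0.1087]
11.45
```

View pics/p4.png

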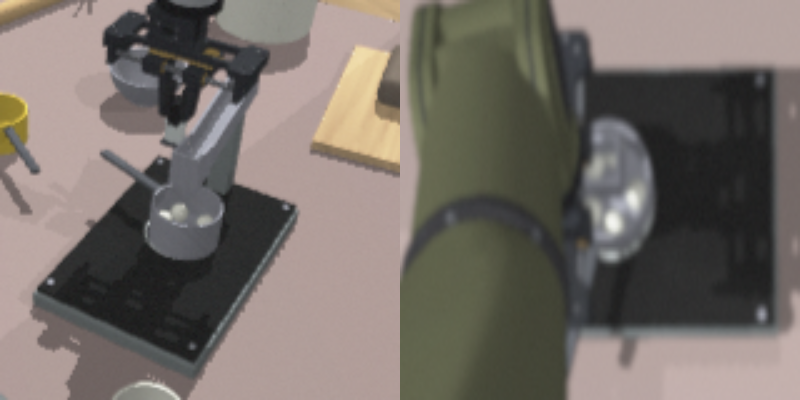

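The balls are in the pan at (190,215) and the chute at (225,110) shows none. I'll shut the gate and retreat.

{"name": "step_arm", "arguments": {
  "increments": [
    [[0.6,0,0],[0,0,0]],
    [[0.6,0,0],[0,0,0]],
    [[0.6,0,0],[0,0,0]],
    [[0.6,0,0],[0,0,0]],
    [[0.6,0,0],[0,0,0]],
    [[0.6,0,0],[0,0,0]],
    [[0.1,0,0],[0,0,0]],
    [[0,0,0],[0,0,0]],
    [[0,0,0],[0,0,0]],
    [[0,0,0],[0,0,0]]
  ]
}}

```text
clock: 12.45
tool_pos: [0.6306, 0.1376, 0.1868]
eef_rot: [0.705, 0.71, 0.001, 0.001]
contact_force: [0.9, 0.3, -0.9]
opening: 0.158
finger_force: 20.0
```

{"name": "step_arm", "arguments": {
  "increments": [
    [[0,0,0],[0,0,0]],
    [[0,0,0],[0,0,0]],
    [[0,0,0],[0,0,0]],
    [[0,0,0],[0,0,0]],
    [[0,0,1],[0,0,0]],
    [[0,0,2],[0,0,0]],
    [[0,0,2],[0,0,0]],
    [[-1,-2,1],[0,0,0]],
    [[-1,-4,0],[0,0,0]],
    [[-2,-4,0],[0,0,0]]
  ],
  "fingers": 0.55
}}

```text
clock: 13.45
tool_pos: [0.5911, 0.0372, 0.248]
eef_rot: [0.704, 0.71, 0.001, 0.001]
contact_force: [0.8, -1.8, 1.3]
opening: 0.549
finger_force: 0.0
```

```bash
python3 panfit.py
python3 - <<'E'
from h import *
u=np.array([np.cos(np.radians(13.1)),-np.sin(np.radians(13.1))]);n=np.array([-u[1],u[0]]);C=np.array([.5136,-.2824])
for k in("scene","top"):
    im,d,V=snap(k); A=(V[...,:2]-C)@u; B=(V[...,:2]-C)@n; z=V[...,2]
    f=(abs(B)<.025)&(abs(A)<.1)&(z>.08)&(z<.095); w=f&(im.min(2)>110)
    for t,m in(("fader",f),("white",w)):
        if m.any(): print(k,t,m.sum(),"A",np.percentile(A[m],[3,50,97]).round(4),"B",np.percentile(B[m],[3,50,97]).round(4),"xy",V[m].mean(0).round(4))
    p=(B>.024)&(B<.05)&(abs(A-.04)<.03)&(z>.0505)&(z<.06)
    print(k,"ptr",p.sum(),"A",np.percentile(A[p],[5,50,95]).round(4),"B",np.percentile(B[p],[5,95]).round(4))
    g=(z>.2)&(z<.218)&(abs(V[...,0]-.62)<.06)&(abs(V[...,1]-.137)<.03)&(im.max(2)<70)
    print(k,"gate",g.sum(),V[g].mean(0) if g.any() else 0)
E
```

```text
scene 123 [0.6339 0.1067]
top 0 [0.63 0.1 ]
13.55
scene fader 71 A [-0.0539 -0.043  -0.036 ] B [-0.0138 -0.0019  0.0119] xy [ 0.4707 -0.274   0.0856]
scene white 13 A [-0.0503 -0.0471 -0.0452] B [-0.0097  0.0018  0.0115] xy [ 0.4677 -0.2705  0.0869]
scene ptr 34 A [0.0347 0.04   0.0455] B [0.0307 0.0491]
scene gate 34 [0.6316683  0.13339171 0.20742278]
top fader 72 A [-0.0568 -0.0475 -0.0379] B [-0.013  -0.0005  0.0132] xy [ 0.4673 -0.2715  0.0866]
top white 15 A [-0.0568 -0.0463 -0.0404] B [-0.0114  0.0011  0.0114] xy [ 0.4676 -0.271   0.0869]
top ptr 28 A [0.0331 0.0387 0.0442] B [0.0314 0.0486]
top gate 21 [0.62722341 0.14149157 0.20988962]
```

{"name": "step_arm", "arguments": {
  "increments": [
    [[-1.23,-3.09,0],[0,0,-1.35]],
    [[-1.23,-3.09,0],[0,0,-1.35]],
    [[-1.23,-3.09,0],[0,0,-1.35]],
    [[-1.23,-3.09,0],[0,0,-1.35]],
    [[-1.23,-3.09,0],[0,0,-1.35]],
    [[-1.23,-3.09,0],[0,0,-1.35]],
    [[-1.23,-3.09,0],[0,0,-1.35]],
    [[-1.23,-3.09,0],[0,0,-1.35]],
    [[-1.23,-3.09,0],[0,0,-1.35]],
    [[-1.23,-3.09,0],[0,0,-1.35]]
  ]
}}

```text
clock: 14.65
tool_pos: [0.4683, -0.2713, 0.2471]
eef_rot: [0.783, 0.623, 0.001, 0.0]
contact_force: [-0.1, -0.2, -0.0]
opening: 0.552
finger_force: 0.0
```

{"name": "step_arm", "arguments": {
  "increments": [
    [[0,0,-2],[0,0,0]],
    [[0,0,-3],[0,0,0]],
    [[0,0,-3],[0,0,0]],
    [[0,0,-3],[0,0,0]],
    [[0,0,-2],[0,0,0]],
    [[0,0,0],[0,0,0]],
    [[0,0,0],[0,0,0]],
    [[0,0,0],[0,0,0]],
    [[0,0,0],[0,0,0]],
    [[0,0,0],[0,0,0]]
  ]
}}

```text
clock: 15.65
tool_pos: [0.4676, -0.2716, 0.1177]
eef_rot: [0.783, 0.622, 0.0, 0.001]
contact_force: [-0.2, 0.2, -0.1]
opening: 0.547
finger_force: 0.0
```

{"name": "step_arm", "arguments": {
  "increments": [
    [[0,0,-1.5],[0,0,0]],
    [[0,0,-1.5],[0,0,0]],
    [[0,0,-1.2],[0,0,0]],
    [[0,0,-0.9],[0,0,0]],
    [[0,0,-0.5],[0,0,0]],
    [[0,0,0],[0,0,0]],
    [[0,0,0],[0,0,0]],
    [[0,0,0],[0,0,0]],
    [[0,0,0],[0,0,0]],
    [[0,0,0],[0,0,0]]
  ]
}}

```text
clock: 16.65
tool_pos: [0.4672, -0.2715, 0.0611]
eef_rot: [0.783, 0.622, 0.0, 0.0]
contact_force: [-0.5, -0.7, 0.7]
opening: 0.55
finger_force: 0.0
```

{"name": "step_arm", "arguments": {
  "increments": [
    [[0,0,0],[0,0,0]],
    [[0,0,0],[0,0,0]],
    [[0,0,0],[0,0,0]],
    [[0,0,0],[0,0,0]],
    [[0,0,0],[0,0,0]],
    [[0,0,0],[0,0,0]],
    [[0,0,0],[0,0,0]],
    [[0,0,0],[0,0,0]],
    [[0,0,0],[0,0,0]],
    [[0,0,0],[0,0,0]]
  ],
  "fingers": 0,
  "grip_force": 15
}}

```text
clock: 17.65
tool_pos: [0.4673, -0.2714, 0.0608]
eef_rot: [0.783, 0.622, 0.0, 0.0]
contact_force: [1.3, -0.7, -0.4]
opening: 0.229
finger_force: 15.0
```

{"name": "step_arm", "arguments": {
  "increments": [
    [[0.94,-0.22,0],[0,0,0]],
    [[0.94,-0.22,0],[0,0,0]],
    [[0.94,-0.22,0],[0,0,0]],
    [[0.94,-0.22,0],[0,0,0]],
    [[0.94,-0.22,0],[0,0,0]],
    [[0.94,-0.22,0],[0,0,0]],
    [[0.94,-0.22,0],[0,0,0]],
    [[0.94,-0.22,0],[0,0,0]],
    [[0.94,-0.21,0],[0,0,0]],
    [[0,0,0],[0,0,0]]
  ]
}}

```text
clock: 18.65
tool_pos: [0.5542, -0.2912, 0.0608]
eef_rot: [0.783, 0.622, 0.001, 0.001]
contact_force: [1.7, 1.4, 1.0]
opening: 0.226
finger_force: 15.0
```

{"name": "step_arm", "arguments": {
  "increments": [
    [[0,0,0],[0,0,0]],
    [[0,0,0],[0,0,0]],
    [[0,0,0],[0,0,0]],
    [[0,0,0],[0,0,0]],
    [[0,0,2],[0,0,0]],
    [[0,0,4],[0,0,0]],
    [[0,0,4],[0,0,0]],
    [[-4,0,2],[0,0,0]],
    [[-4,0,2],[0,0,0]],
    [[-4,0,2],[0,0,0]]
  ],
  "fingers": 0.5
}}

```text
clock: 19.65
tool_pos: [0.43, -0.2911, 0.2216]
eef_rot: [0.783, 0.622, -0.0, 0.0]
contact_force: [-0.0, -0.6, 0.1]
opening: 0.5
finger_force: 0.0
```

```bash
python3 panfit.py
python3 - <<'E'
from h import *
u=np.array([np.cos(np.radians(13.1)),-np.sin(np.radians(13.1))]);n=np.array([-u[1],u[0]]);C=np.array([.5136,-.2824])
for k in("scene","top"):
    im,d,V=snap(k); A=(V[...,:2]-C)@u; B=(V[...,:2]-C)@n; z=V[...,2]
    f=(abs(B)<.025)&(abs(A)<.1)&(z>.08)&(z<.095); w=f&(im.min(2)>110)
    for t,m in(("fader",f),("white",w)):
        if m.any(): print(k,t,m.sum(),"A",np.percentile(A[m],[3,50,97]).round(4))
    p=(B>.028)&(B<.05)&(abs(A-.04)<.03)&(z>.0505)&(z<.06)
    print(k,"ptr",p.sum(),"A",np.percentile(A[p],[5,50,95]).round(4) if p.any() else 0)
    g=(z>.2)&(z<.218)&(abs(V[...,0]-.62)<.06)&(abs(V[...,1]-.137)<.03)&(im.max(2)<70)
    print(k,"gate",g.sum(),V[g].mean(0) if g.any() else 0)
a=cv2.imread("pics/lastscene.png");b=cv2.imread("pics/lasttop.png")
cv2.imwrite("pics/p5.png",np.hstack([cv2.resize(a[170:330,160:360],(500,400)),cv2.resize(b[95:215,150:290],(300,400))]))
E
```

```text
scene 116 [0.6336 0.1067]
top 123 [0.6327 0.1081]
19.75
scene fader 80 A [0.033  0.0434 0.051 ]
scene white 17 A [0.0321 0.0401 0.0433]
scene ptr 27 A [0.0346 0.0399 0.0445]
scene gate 35 [0.63192364 0.13327212 0.2072613 ]
top fader 70 A [0.0316 0.0398 0.0506]
top white 4 A [0.0405 0.0416 0.0499]
top ptr 26 A [0.0343 0.0382 0.0443]
top gate 50 [0.62819772 0.13638052 0.20922197]
```

View pics/p5.png

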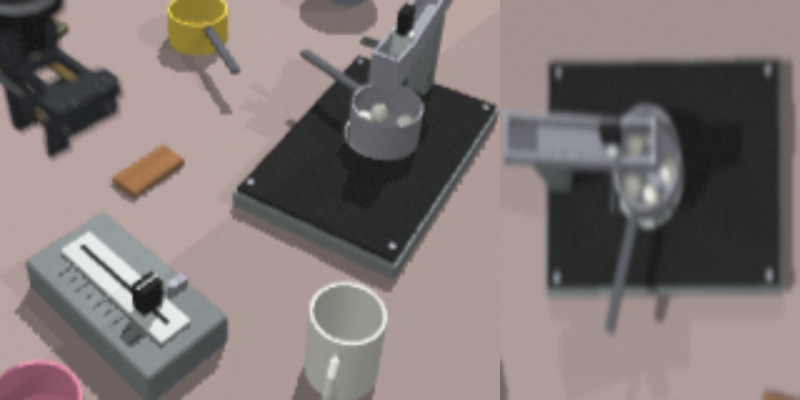

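The fader at (148,292) is level with the pointer at (178,283). One white spot beside the gate at (612,150) needs a check.

Run:
```python
from h import *
im,d,V=snap("top")
for r_ in range(135,148,2): print([(int(im[r_,c].min()),int(V[r_,c,0]*1000),int(V[r_,c,1]*1000),int(V[r_,c,2]*1000)) for c in range(196,212,2)])
im2,d2,V2=snap("scene")
a=cv2.resize(im[115:170,185:245],(400,367),interpolation=cv2.INTER_CUBIC);b=cv2.resize(im2[170:240,285:355],(367,367),interpolation=cv2.INTER_CUBIC)
save("p6",np.hstack([a,b]))
```

```text
[(92, 627, 149, 209), (38, 626, 144, 210), (36, 626, 139, 210), (37, 626, 133, 210), (34, 626, 128, 210), (57, 630, 126, 192), (90, 643, 128, 134), (101, 644, 123, 130)]
[(124, 636, 160, 142), (64, 622, 145, 205), (53, 623, 140, 202), (59, 623, 135, 202), (47, 623, 130, 202), (61, 625, 126, 190), (101, 637, 128, 136), (128, 654, 132, 59)]
[(141, 630, 160, 146), (124, 631, 155, 141), (146, 630, 149, 142), (168, 623, 138, 177), (126, 622, 133, 180), (89, 631, 133, 139), (102, 632, 128, 136), (127, 649, 133, 53)]
[(139, 624, 159, 147), (136, 625, 155, 141), (159, 625, 149, 142), (174, 617, 138, 179), (137, 618, 133, 175), (107, 626, 134, 135), (113, 626, 128, 137), (132, 647, 135, 36)]
[(126, 613, 155, 174), (122, 613, 150, 171), (122, 613, 145, 171), (121, 614, 140, 167), (110, 616, 136, 157), (114, 619, 133, 140), (130, 614, 123, 169), (137, 614, 118, 168)]
[(77, 612, 158, 153), (80, 612, 153, 151), (83, 612, 148, 150), (97, 612, 142, 153), (103, 614, 138, 141), (92, 613, 132, 145), (89, 611, 125, 154), (93, 612, 120, 151)]
[(32, 630, 179, 30), (38, 630, 172, 31), (45, 630, 166, 31), (88, 608, 144, 142), (117, 619, 146, 86), (92, 607, 132, 145), (103, 629, 141, 35), (118, 626, 133, 50)]
```

View pics/p6.png

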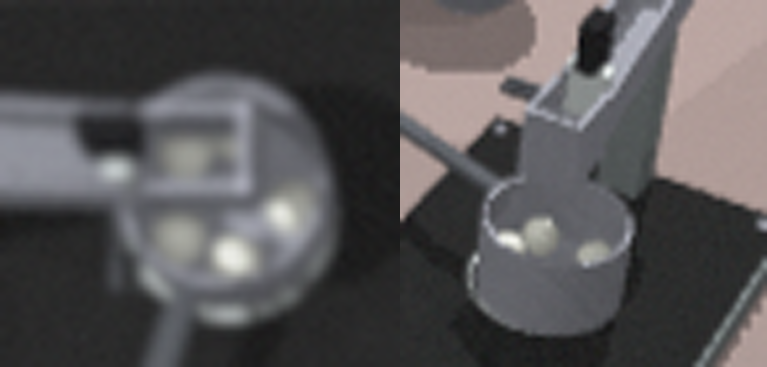

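Run:
```python
from h import *
for k in("top","scene"):
    im,d,V=snap(k); z=V[...,2]; x,y=V[...,0],V[...,1]
    D=np.load(k+"0.npz");V0=D["W"];im0=D["im"].astype(int)
    inp=(np.hypot(x-.633,y-.1075)<.039)&(z>.036)&(z<.08)
    print(k,"inpan n",inp.sum())
    w=inp&(im.min(2)>115)&((im[...,0].astype(int)-im[...,2])>4)
    nl,L,st,ce=cv2.connectedComponentsWithStats(w.astype(np.uint8))
    for i in range(1,nl):
        if st[i,4]>3: print("  blob",st[i,4],ce[i].round(0),np.median(V[L==i],0).round(3),V[L==i][:,2].max().round(3))
    new=(abs(z-V0[...,2])>.008)&(z>.004)&(z<.06)&(np.hypot(x-.633,y-.1075)>.05)&(np.hypot(V0[...,0]-.648,V0[...,1]-.022)>.06)
    new=cv2.morphologyEx(new.astype(np.uint8),cv2.MORPH_OPEN,np.ones((3,3)))
    nl,L,st,ce=cv2.connectedComponentsWithStats(new)
    for i in range(1,nl):
        if st[i,4]>9: print("  new",st[i,4],ce[i].round(0),np.median(V[L==i],0).round(3))
    if k=="top":
        for r_ in range(120,160,2): print(" ".join("%3d"%(z[r_,c]*1000) for c in range(196,240,2)))
```

```text
top inpan n 273
  blob 14 [212. 138.] [0.652 0.125 0.058] 0.06
  blob 19 [228. 146.] [0.63  0.079 0.057] 0.061
  blob 21 [212. 150.] [0.615 0.127 0.057] 0.062
  blob 24 [220. 153.] [0.606 0.105 0.058] 0.061
  new 137 [235. 170.] [0.559 0.06  0.029]
  new 78 [350. 198.] [ 0.47  -0.279  0.05 ]
  new 420 [ 16. 317.] [0.131 0.705 0.036]
 28  29  28  29  27  32  26  31  31  30  32  30  30  30  28  28  25  31  29  30  31  29
 32  30  26  29  32  28  32  29  26  34  25  27  26  27  29  29  30  28  29  29  31  30
 27  28  31  27  31  29  32  29  28  31  28  31  25  26  32  28  34  28  31  29  31  29
 30  30  29  27  27  32  26  29  30  28  32  29  30  31  29  28  27  35  28  31  27  33
 27  31  28  30  29  29  32  30  81  88  82  84  85  84  83  26  32  23  29  32  28  32
 33  30  27  30  29  29  31  85  76  67  62  61  61  65  73  88  34  31  32  29  28  32
212 211 207 210 210 165 168 167 167 166 170 167 166 171  41  60  84  26  27  32  30  29
208 211 211 211 212 189 143 143 145 143 144 140 142 170  36  37  48  83  29  30  27  31
211 208 211 209 210 192 132  61  55  56  33  57  53 170  34  32  33  49  83  30  27  31Traceback (most recent call last):
  File "<stdin>", line 17, in <module>
  File "<stdin>", line 17, in <genexpr>
ValueError: cannot convert float NaN to integer
```

Run:
```python
from h import *
im,d,V=snap("top")
for r_ in range(134,142): print([tuple(int(v) for v in np.nan_to_num(V[r_,c])*1000) for c in range(215,222)])
```

```text
[(643, 107, 145), (643, 105, 146), (644, 102, 142), (644, 99, 142), (643, 96, 144), (643, 94, 145), (637, 88, 173)]
[(644, 109, 131), (643, 106, 133), (643, 103, 133), (645, 101, 125), (643, 98, 132), (644, 95, 131), (635, 89, 167)]
[(658, 118, 57), (663, 117, 32), (658, 112, 56), (658, 109, 55), (657, 106, 58), (658, 103, 55), (632, 88, 171)]
[(655, 118, 54), (656, 115, 49), (656, 112, 50), (656, 109, 50), (655, 106, 55), (655, 103, 55), (628, 88, 174)]
[(652, 118, 56), (654, 116, 45), (656, 114, 37), (653, 109, 49), (652, 106, 54), (653, 103, 51), (626, 88, 172)]
[(649, 118, 55), (651, 116, 47), (653, 114, 34), (653, 111, 34), (653, 108, 37), (653, 105, 37), (624, 89, 167)]
[(647, 118, 50), (650, 117, 34), (650, 114, 34), (650, 111, 37), (650, 108, 34), (650, 105, 36), (621, 88, 170)]
[(645, 119, 46), (646, 117, 38), (647, 114, 37), (646, 110, 39), (646, 108, 37), (647, 105, 35), (618, 88, 171)]
```

The fifth ball shows through the spout at about (0.660, 0.105), inside the pan. All five are in the pan, so I'll hand in.

```bash
python3 -c "
from plant import r
print(r.finish_job())"
```

```text
the job is handed in; nothing more can be done
None
```

The job is handed in, with no verdict returned: by my last camera checks the pan stands within about 3 mm of the spout's axis with all five balls in it, the gate is shut, the fader line is within about 3 mm of the pointer, and the arm never went near the mug, rib or bowl.

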